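Pack a gemstone gift case and press its cover home

ROBOT

A 6-joint arm with a two-finger parallel gripper is mounted at the origin on the work surface. World frame = base frame: x ahead of the robot, y to its left, z up, the work surface at z = 0. Lengths are in m, angles in rad, forces in N, time in s.
With the tool pointing down it reaches from about 0.3 to 0.875 m from the base axis. Payload 6.4 kg.
Tool frame: the origin (TCP) lies at the centre of the arm's flange, where the gripper is bolted on; the fingertips stand 173 mm ahead of it and the grasp point (between the pads) lies 155 mm ahead of it (ctrl.pinch_z is the distance from the TCP to the grasp point, in m); z points along the fingers, y is the direction in which the jaws open and shut (so a half turn about z gives the same grasp; the last joint's range is limited). The gripper opens to 85 mm and grips with 20 to 120 N. Pads are 22 mm wide; open, the fingers measure 114 mm over their backs; the gripper's body (76 mm by 85 mm) begins 54 mm behind the grasp point. The pads swing forward as they close: fully open they stand 13 mm farther back than shut.
Start: joints at [-1.352, 0.181, 1.607, -0, 1.354, -0.206], TCP at [0.237, -0.524, 0.405] pointing down, gripper open.
Joint ranges: [-2.99, 2.99], [-0.89, 2.07], [0.3, 2.58], [-1.14, 4.28], [0, 2.63], [-3.12, 3.12]. Speed limits (rad/s): [2.57, 2.57, 3.01, 3.14, 3.14, 3.14].

INTERFACE

Orientations are given as a unit quaternion [w, x, y, z].
In Python, from bench import ctrl gives the robot as it stands.
- The arm moves only by the tool drive_tool, never from a script. Its argument "commands" is a list that holds one entry, the list of rows, each a list of 7 numbers: the shift along the tool's x, y, z in units of 50 mm (1.0 is 50 mm), then the turn, a rotation vector about the tool's x, y, z in units of 8 degrees (1.0 is 8 degrees), then the closure in counts, from 0 (fully open) to 255 (shut). A call has 1 to 10 rows; each row shifts and turns the commanded pose from where the row before left it, along the tool's axes as they then stand; what a row does not reach is not made up. A row lasts 1/10 s, in which the tool goes at most 50 mm and 8.59 degrees, less where a joint would pass 70% of its speed; a pose out of reach is approached as far as the arm can. A call is refused whole if a number of a shift passes 1 or a number of a turn 1, either way. A call with a gripper value outside its range is refused whole. The fingers move at their own pace and stop on an object; the grip force is fixed at half the most. Time passes only in rows, so rows that do not move let the fingers close. It gives the time, the measured TCP pose, the force and the opening at its end, in the units of the state.
- ctrl.get_obs(): the state, without advancing time (a new reading comes with each control period).
- ctrl.camera(name): name is "scene" or "top" or "wrist"; returns a dict with "pixels" (400x640x3 uint8, red, green, blue), "depth" (400x640 float32, m along the optical axis (not along the pixel's ray), 0 where there is no reading), "intrinsics" (3x3 intrinsics, pixels), "R" (3x3) and "t" (3): a world point X has camera coordinates R X + t; the wrist camera has in their place "tool_from_camera" (4x4, takes a point from camera to tool coordinates, whose origin is the TCP and whose axes are the flange's). Camera axes: x right, y down, z forward; pixel columns grow to the right and rows downward; lengths in m; the calibration is good to about 2 mm. A picture is of the moment at which its call begins: read the wrist's pose just before it.
- ctrl.hand_in(): hands the job in, once; it reports no verdict.
The state is a dict: "time_s": time; "q": joint angles; "dq": joint speeds; "joint_efforts": joint torques, N m; "eef_pos": TCP position; "eef_rot": TCP orientation; "wrist_force": force on the tool from outside, world axes, zero at the start; "torque": the same for the moment, N m; "opening": opening from 0.0 (shut) to 1.0 (fully open).
Only numpy, scipy, OpenCV 4.12 (cv2) and the standard library are available. Lean on these libraries where they do the work, as an engineer would, in place of code of your own. Each camera call takes 0.05 s, during which the arm holds its last target. There are 200 camera calls.

TASK

Pack the wooden gift case on the market stall: put both purple stones into its open well, then set the wooden cover over the case so that it drops onto the two locating pins, and press it down against the springs until it is fully home on the case. Finish while still gripping the cover by its bar and holding it pressed down; do not let go. Leave the green stone, the pink stone, the ring cone and the blue saucer where they are.

Things in the scene. Friction and masses are not known exactly. Their poses are not given: they have to be found in the camera images.
- case_deck (a point): Gift case, fixed to the table: mid-brown wooden block 180 mm (its x) by 120 mm (its y), 40 mm high. This point: middle of its flat upper face (the deck), 40 mm above the table, at the centre of the mouth of its open well, 80 mm (x) by 72 mm (y), 32 mm deep, with a blue floor. x along the long side, z up.
- pin_tip (a point): Tip of one of the case's two brass locating pins. They stand on the deck at x = +68 (this one) and -68 mm, y = 0 in the case's axes; 12 mm thick, 16 mm tall, the top 4 mm tapered to 7 mm across. The cover hides them as it comes down.
- seat (a joint): Sprung seat of the case: two steel strips (70 x 10 mm) along the well's long sides at y = +48 and -48 mm, moving together, 6 mm above the deck at 0. Value in m, growing as pushed down; flush with the deck at 0.006, the cover then fully home. 4.5 N starts them, 9 N brings them flush, the cover's weight included (by itself too little). They spring back when released.
- cover_bar (a point): Cover of the case, loose, right way up on the table, and its upright black bar, in the middle of its top: 64 mm long along x, 18 mm wide (y), 40 mm tall. This point is where to grip: inside the bar, 46 mm above the cover's underside, 24 mm above its wooden top. z up. It is 62 mm above the deck while the cover rides on the pin tips, 52 mm dropped onto the sprung seat, 46 mm pressed home.
- cover_underside (a point): Centre of the cover's underside. The cover is a pale wooden plate 180 mm (x, as the bar) by 120 mm (y), 22 mm thick, about 250 g. In the underside, unseen, two blind slots at x = +68 and -68 mm, y = 0: 17 mm (x) by 15 mm (y), 18 mm deep, for the pins; it fits either way round.
- purple_a_stone (a point): Flattened round tumbled stone, purple (one of the two to pack), 28 mm across, 22 mm tall, 30 g. Point at its centre, 11 mm above what it lies on; z up.
- purple_b_stone (a point): Flattened round tumbled stone, purple (the other one to pack), 28 mm across, 22 mm tall, 30 g. Point at its centre, 11 mm above what it lies on; z up.
- green_stone (a point): Flattened round tumbled stone, green; to be left alone, 28 mm across, 22 mm tall, 30 g. Point at its centre, 11 mm above what it lies on; z up.
- rose_stone (a point): Flattened round tumbled stone, pale pink; to be left alone, 28 mm across, 22 mm tall, 30 g. Point at its centre, 11 mm above what it lies on; z up.
- ring_cone_mid (a point): White ceramic ring cone, 56 mm across its foot, 78 mm tall, with a brass ring on it; point on its axis 39 mm up. To be left alone.
- saucer: Small blue ceramic bowl, 90 mm across, 28 mm high; origin at the centre of its underside. To be left alone.

How it is judged:
On the way, in this order (a step that is already met when the one before it is completed fails the run):
1. both purple stones lie in the well of the case (x of purple_a_stone in the frame of case_deck between -0.04 and 0.04 m and y of purple_a_stone in the frame of case_deck between -0.036 and 0.036 m and z of each of purple_a_stone, purple_b_stone in the frame of case_deck below -0.008 m and x of purple_b_stone in the frame of case_deck between -0.04 and 0.04 m and y of purple_b_stone in the frame of case_deck between -0.036 and 0.036 m), for 0.2 s.
2. the cover has dropped onto both locating pins (horizontal distance between cover_bar and case_deck below 0.005 m and z of cover_bar in the frame of case_deck below 0.0565 m and angle between the x axis of cover_bar and the x axis of case_deck, either way round below 0.1 rad and angle between cover_bar's own z axis and vertical below 0.06 rad), for 0.1 s.
At the end, for the whole second after the job is handed in: Both purple stones are in the well; the cover sits level on both pins (within 5 mm and 0.1 rad of the case), pressed to within 2 mm of the deck with the sprung seat down by more than 4.5 of its 6 mm, and the fingers are still on the cover, holding it still (all of step 1 and horizontal distance between cover_bar and case_deck below 0.005 m and z of cover_bar in the frame of case_deck below 0.048 m and angle between the x axis of cover_bar and the x axis of case_deck, either way round below 0.1 rad and angle between cover_bar's own z axis and vertical below 0.06 rad and value of joint seat above 0.0045 m and contact force between the fingers and cover above 2 N and linear speed of cover below 0.02 m/s); the arm keeps its last pose, push and grip.
It fails at once if the green stone was moved more than 3 cm (distance of green_stone from where it was at the start of the episode above 0.03 m).
It fails at once if the pink stone was moved more than 3 cm (distance of rose_stone from where it was at the start of the episode above 0.03 m).
It fails at once if the ring cone was moved more than 3 cm (distance of ring_cone_mid from where it was at the start of the episode above 0.03 m).
It fails at once if the saucer was moved more than 3 cm (distance of saucer from where it was at the start of the episode above 0.03 m).
It also fails if it takes over 72 s, if anything falls off the work surface, if the arm or the gripper's body presses on something with over 40 N, if the wrist force passes 120 N, or if a joint passes its speed limit or range.

## Working session

There is one attempt and no reset: what is moved stays moved. The work goes in short steps, Python scripts to look and compute and a tool call to move; the robot and the scene stay as the last step left them, time stands still between calls to the robot, and variables do not carry over. Pictures are saved under pics/ and viewed, about 8 in all and at most 12, crops included, and the job is handed in when it is done.

Besides the shell and the picture viewer there is one more tool, called after "Emit:" by a JSON object that holds its "api" and its "payload", one argument or row to a line. drive_tool: Moves the arm, as the interface text tells. Its arguments: {"type":"object","properties":{"commands":{"type":"array","items":{"type":"array","items":{"type":"array","items":{"type":"number"}}}}},"required":["commands"]}

```bash
mkdir -p pics; ls
cat > h.py <<'E'
import numpy as np, cv2
from bench import ctrl
def snap(name,fn=None):
    o=ctrl.get_obs(); c=ctrl.camera(name)
    if name=="wrist":
        w,x,y,z=o["eef_rot"]
        from scipy.spatial.transform import Rotation as Ro
        T=np.eye(4);T[:3,:3]=Ro.from_quat([x,y,z,w]).as_matrix();T[:3,3]=o["eef_pos"]
        c["W"]=T@np.array(c["tool_from_camera"])
    else:
        T=np.eye(4);T[:3,:3]=c["R"];T[:3,3]=c["t"];c["W"]=np.linalg.inv(T)
    if fn: cv2.imwrite("pics/"+fn,c["pixels"][:,:,::-1])
    return c
def cloud(c):
    K=np.array(c["intrinsics"]);d=c["depth"];v,u=np.mgrid[:d.shape[0],:d.shape[1]]
    P=np.stack([(u-K[0,2])/K[0,0]*d,(v-K[1,2])/K[1,1]*d,d],-1)
    return P@c["W"][:3,:3].T+c["W"][:3,3]
E
python3 - <<'E'
from h import *
c=snap("top","top1.png");np.savez("top1.npz",P=cloud(c),d=c["depth"],im=c["pixels"])
c=snap("scene","scene1.png");np.savez("scene1.npz",P=cloud(c),d=c["depth"],im=c["pixels"])
o=ctrl.get_obs();print(o)
E
```

```text
pics
{'time_s': 0.1, 'q': array([-1.35233995e+00,  1.81459199e-01,  1.60790520e+00,  5.67538903e-06,
        1.35380656e+00, -2.06336696e-01]), 'dq': array([ 0.00050198, -0.0020503 , -0.00346708,  0.00018344,  0.00085969,
        0.00099883]), 'joint_efforts': array([ 8.40971393e-05, -4.45882380e+01, -3.52237594e+01, -2.45848341e-04,
        4.19527831e-03, -1.60385974e-05]), 'eef_pos': array([ 0.23692299, -0.52366982,  0.40387963]), 'eef_rot': array([-7.89157924e-04,  9.77528349e-01,  2.10802523e-01, -2.01151258e-06]), 'wrist_force': array([0.28534429, 0.27898593, 0.40527285]), 'torque': array([ 0.03135993, -0.04863621,  0.03245376]), 'opening': 1.0001010635841838}
```

View pics/top1.png

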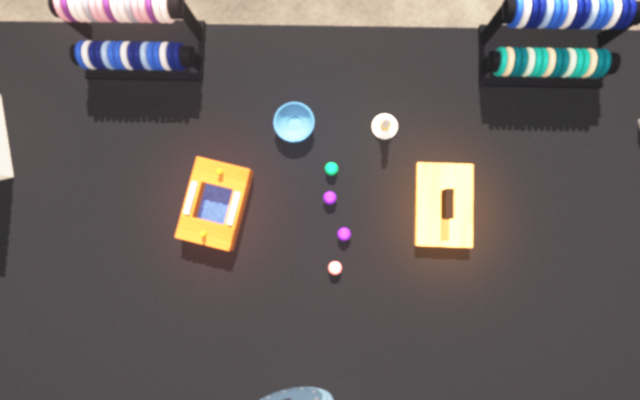

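View pics/scene1.png

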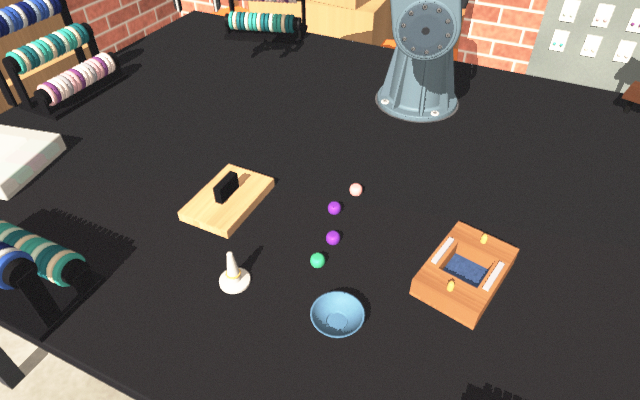

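The top view shows the case at about (214,203) with pins at (220,176) and (203,238), and the cover at (445,205) with its bar at (447,204). The purple stones are at (330,198) and (344,234), green at (331,169) and pink at (335,268). The scene view shows the same layout.

Run:
```python
from h import *
z=np.load("top1.npz");P,im=z["P"],z["im"].astype(int)
H=P[...,2]; print("table z",np.median(H[150:300,150:500]))
for n,(u,v) in dict(pa=(330,198),pb=(344,234),green=(331,169),rose=(335,268),cone=(385,126),bowl=(294,122)).items():
    r=9 if n not in("cone","bowl") else 24
    sub=P[v-r:v+r+1,u-r:u+r+1].reshape(-1,3);s=sub[(sub[:,2]>.006)]
    print(n,len(s),((s.min(0)+s.max(0))/2)[:2].round(4),s.mean(0).round(4),s[:,2].max().round(4))
def rect(m,name):
    q=P[m][:,:2].astype(np.float32);r=cv2.minAreaRect(q);print(name,len(q),r)
U=np.mgrid[:400,:640][1];V=np.mgrid[:400,:640][0]
box=lambda a,b,c,d:(U>a)&(U<b)&(V>c)&(V<d)
rect(box(400,490,150,260)&(H>.012)&(H<.028),"cover");rect(box(400,490,150,260)&(H>.045),"bar");print(np.median(H[box(400,490,150,260)&(H>.04)]))
rect(box(165,262,145,262)&(H>.032)&(H<.06),"case");rect(box(185,245,170,240)&(H>.0)&(H<.018),"well")
for a in((210,230,168,184),(193,213,230,246)):
    m=box(*a)&(H>.048);print("pin",m.sum(),P[m].mean(0) if m.any() else 0, P[m].max(0) if m.any() else 0)
```

```text
table z 0.0012671175292030545
pa 125 [0.5681 0.0127] [0.5945 0.0128 0.0495] 0.9165
pb 128 [ 0.5191 -0.0167] [ 0.5192 -0.019   0.0276] 0.9165
green 122 [0.6005 0.0113] [0.6595 0.0112 0.0281] 0.9165
rose 130 [ 0.4797 -0.0017] [ 0.4467 -0.0017  0.0279] 0.9165
cone 449 [ 0.6582 -0.0668] [ 0.7534 -0.1018  0.0406] 0.9165
bowl 1153 [0.6669 0.0701] [0.7625 0.0967 0.029 ] 0.9165
cover 4326 ((0.5886244177818298, -0.23533424735069275), (0.12161770462989807, 0.180196151137352), 89.42622375488281)
bar 364 ((0.5746595859527588, -0.12210512161254883), (0.06375669687986374, 0.2526688575744629), 7.152804851531982)
0.06234411672123552
case 3535 ((0.5779758095741272, 0.2640601396560669), (0.12228011339902878, 0.18008525669574738), 77.53721618652344)
well 1302 ((0.5791109204292297, 0.26931440830230713), (0.19180329144001007, 0.0937410444021225), 62.59382629394531)
pin 29 [0.635788   0.23180969 0.11422745] [0.64899667 0.25456451 0.91645765]
pin 32 [0.51318557 0.25110923 0.13547668] [0.52729867 0.2834513  0.91645765]
```

Run:
```python
from h import *
z=np.load("top1.npz");P,d=z["P"],z["d"]
P=P.copy();P[d==0]=np.nan
H=P[...,2]
U=np.mgrid[:400,:640][1];V=np.mgrid[:400,:640][0]
box=lambda a,b,c,d:(U>a)&(U<b)&(V>c)&(V<d)
for n,(u,v) in dict(pa=(330,198),pb=(344,234),green=(331,169),rose=(335,268),cone=(385,126),bowl=(294,122)).items():
    r=10 if n not in("cone","bowl") else 24
    s=P[box(u-r,u+r,v-r,v+r)&(H>.006)]
    print(n,len(s),((s.min(0)+s.max(0))/2)[:2].round(4),s.mean(0).round(4),s[:,2].max().round(4))
def rect(m,name):
    q=P[m][:,:2].astype(np.float32);r=cv2.minAreaRect(q);print(name,len(q),r,np.median(H[m]))
rect(box(400,490,150,260)&(H>.05),"bar")
rect(box(190,240,175,235)&(H<.018),"well")
for a in((210,230,168,184),(193,213,230,246)):
    m=box(*a)&(H>.046);print("pin",m.sum(),np.mean(P[m],0), np.max(P[m],0))
```

```text
pa 121 [0.5968 0.013 ] [0.5967 0.0133 0.0208] 0.0265
pb 127 [ 0.5191 -0.0172] [ 0.5191 -0.0191  0.0206] 0.0275
green 121 [0.6612 0.0113] [0.6605 0.0113 0.0207] 0.0265
rose 129 [ 0.4449 -0.0017] [ 0.4461 -0.0017  0.021 ] 0.0266
cone 439 [ 0.7617 -0.1058] [ 0.7585 -0.1041  0.0206] 0.0808
bowl 1139 [0.7623 0.0966] [0.7654 0.0979 0.0181] 0.0329
bar 316 ((0.5884187817573547, -0.23492266237735748), (0.018781013786792755, 0.06283112615346909), 88.89271545410156) 0.062365927955314926
well 1108 ((0.57496577501297, 0.27114707231521606), (0.1440902203321457, 0.0925135463476181), 74.28059387207031) 0.009469372233278095
pin 30 [0.64373466 0.24871546 0.05407991] [0.64899667 0.25456451 0.05825021]
pin 29 [0.51172559 0.27716087 0.05468554] [0.51695043 0.2834513  0.0581015 ]
```

Emit:
{"api": "drive_tool", "payload": {
  "commands": [
    [[0,0,0,0,0,1,0],[0,0,0,0,0,1,0],[0,0,0,0,0,1,0],[0.4,-0.72,0.14,0,0,0,0],[0.4,-0.72,0.14,0,0,0,0],[0.4,-0.72,0.14,0,0,0,0],[0.4,-0.72,0.14,0,0,0,0],[0.4,-0.72,0.14,0,0,0,0],[0.4,-0.72,0.14,0,0,0,0],[0.4,-0.72,0.14,0,0,0,0]]
  ]
}}

```text
time_s: 1.1
eef_pos: [0.3759, -0.2694, 0.3552]
eef_rot: [-0.0, 1.0, 0.003, -0.0]
wrist_force: [1.3, -1.0, 0.1]
opening: 1.001
```

Emit:
{"api": "drive_tool", "payload": {
  "commands": [
    [[0.4,-0.72,0.14,0,0,0,0],[0.4,-0.72,0.14,0,0,0,0],[0.4,-0.72,0.14,0,0,0,0],[0.4,-0.72,0.14,0,0,0,0],[0.4,-0.72,0.14,0,0,0,0],[0.4,-0.72,0.14,0,0,0,0],[0.4,-0.72,0.14,0,0,0,0],[0,0,0,0,0,0.04,0],[0,0,0,0,0,0,0],[0,0,0,0,0,0,0]]
  ]
}}

```text
time_s: 2.1
eef_pos: [0.5137, -0.0188, 0.3066]
eef_rot: [0.0, 1.0, 0.0, -0.0]
wrist_force: [0.4, -0.4, -0.5]
opening: 1.001
```

```bash
cat >> h.py <<'E'
def state():
    from scipy.spatial.transform import Rotation as Ro
    o=ctrl.get_obs();w,x,y,z=o["eef_rot"];M=Ro.from_quat([x,y,z,w]).as_matrix()
    print("t",round(o["time_s"],2),"pos",o["eef_pos"].round(4),"yaw",np.degrees(np.arctan2(M[1,0],M[0,0])).round(2),"tilt",np.degrees(M[:2,2]).round(2),"F",o["wrist_force"].round(1),"open",round(o["opening"],3))
    return o,M
def purple(c):
    im=c["pixels"].astype(int);P=cloud(c);d=c["depth"]
    hsv=cv2.cvtColor(c["pixels"],cv2.COLOR_RGB2HSV)
    m=((hsv[...,0]>128)&(hsv[...,0]<160)&(hsv[...,1]>90)&(hsv[...,2]>40)).astype(np.uint8)
    n,l,s,ce=cv2.connectedComponentsWithStats(m)
    for i in range(1,n):
        if s[i,4]>60:
            q=P[(l==i)&(d>0)];print("purple px",ce[i].round(),s[i,4],"mid",((q.min(0)+q.max(0))/2).round(4),"mean",q.mean(0).round(4),"zmax",q[:,2].max().round(4))
E
python3 - <<'E'
from h import *
state(); c=snap("wrist","w1.png");purple(c)
E
```

```text
t 2.1 pos [ 0.5137 -0.0188  0.3066] yaw 0.0 tilt [-0.03 -0.01] F [ 0.4 -0.4 -0.5] open 1.001
purple px [270.  86.] 1160 mid [0.5985 0.0176 0.0117] mean [0.5974 0.0153 0.0201] zmax 0.0246
purple px [314. 188.] 938 mid [ 0.5164 -0.0174  0.0115] mean [ 0.5209 -0.0168  0.0196] zmax 0.024
```

View pics/w1.png

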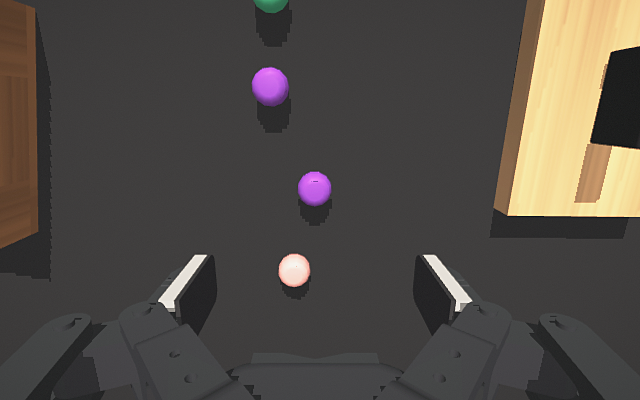

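Wrist view: pb at (314,188), pa at (270,86), pink at (294,270) between the open fingers' outlines, and all positions agree with the top camera. I'll descend on pb.

Emit:
{"api": "drive_tool", "payload": {
  "commands": [
    [[0.12,-0.03,0.5,0,0,0,0],[0,0,0.6,0,0,0,0],[0,0,0.6,0,0,0,0],[0,0,0.5,0,0,0,0],[0,0,0.3,0,0,0,0],[0,0,0.05,0,0,0,0],[0,0,0,0,0,0,255],[0,0,0,0,0,0,255],[0,0,0,0,0,0,255],[0,0,0,0,0,0,255]]
  ]
}}

```text
time_s: 3.15
eef_pos: [0.5204, -0.0169, 0.1802]
eef_rot: [0.0, 1.0, 0.0, 0.001]
wrist_force: [-0.4, -0.9, -0.1]
opening: 0.332
```

Emit:
{"api": "drive_tool", "payload": {
  "commands": [
    [[0,0,0,0,0,0,255],[0,0,0,0,0,0,255],[0,0,0,0,0,0,255],[0,0,0,0,0,0,255],[0,0,-0.4,0,0,0,255],[0,0,-0.6,0,0,0,255],[0,0,-0.6,0,0,0,255],[0,0,-0.6,0,0,0,255],[0,0,0,0,0,0,255]]
  ]
}}

```text
time_s: 4.05
eef_pos: [0.5218, -0.017, 0.2941]
eef_rot: [0.001, 1.0, 0.0, 0.004]
wrist_force: [0.3, 0.7, -0.9]
opening: 0.284
```

Emit:
{"api": "drive_tool", "payload": {
  "commands": [
    [[0.107,-0.81,0,0,0,0,255],[0.107,-0.81,0,0,0,0,255],[0.107,-0.81,0,0,0,0,255],[0.107,-0.81,0,0,0,0,255],[0.107,-0.81,0,0,0,0,255],[0.107,-0.81,0,0,0,0,255],[0.107,-0.81,0,0,0,0,255],[0,0,0,0,0,1,255],[0,0,0,0,0,0.54,255],[0,0,0,0,0,0,255]]
  ]
}}

```text
time_s: 5.05
eef_pos: [0.5569, 0.2673, 0.2883]
eef_rot: [0.0, 0.994, -0.107, -0.001]
wrist_force: [0.1, 0.8, -0.1]
opening: 0.283
```

Run:
```python
from h import *
o,M=state(); c=snap("wrist","w2.png");purple(c)
P=cloud(c);d=c["depth"];H=np.where(d>0,P[...,2],np.nan)
m=(H>.036)&(H<.044);q=P[m][:,:2].astype(np.float32);print(m.sum(),cv2.minAreaRect(q))
np.savez("w2.npz",P=P,d=d)
```

```text
t 5.05 pos [0.5569 0.2673 0.2883] yaw -12.27 tilt [-0.07 -0.02] F [ 0.1  0.8 -0.1] open 0.283
purple px [636.  75.] 201 mid [0.5972 0.0254 0.0061] mean [0.5978 0.0289 0.0081] zmax 0.0133
purple px [315. 269.] 2925 mid [0.5495 0.2691 0.0863] mean [0.5587 0.2684 0.1274] zmax 0.1319
25125 ((0.5777453780174255, 0.2673223912715912), (0.12087833881378174, 0.18073853850364685), 77.8492431640625)
```

View pics/w2.png

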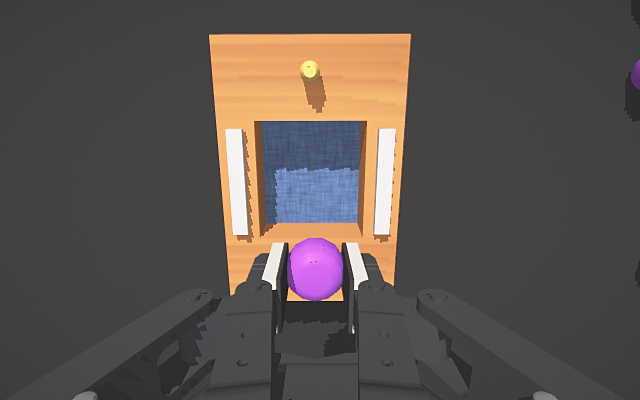

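The stone is held at (315,269). The well spans columns 257-365, with the far pin at (310,69). I'll lower into the rear half of the well and part the fingers slightly.

Emit:
{"api": "drive_tool", "payload": {
  "commands": [
    [[0.03,-0.05,0.44,0,0,0,255],[0,0,0.5,0,0,0,255],[0,0,0.5,0,0,0,255],[0,0,0.3,0,0,0,255],[0,0,0.2,0,0,0,255],[0,0,0,0,0,0,255],[0,0,0,0,0,0,150],[0,0,0,0,0,0,150],[0,0,0,0,0,0,150],[0,0,0,0,0,0,150]]
  ]
}}

```text
time_s: 6.1
eef_pos: [0.5597, 0.269, 0.1931]
eef_rot: [-0.0, 0.994, -0.107, 0.001]
wrist_force: [0.2, 0.3, -0.9]
opening: 0.413
```

Emit:
{"api": "drive_tool", "payload": {
  "commands": [
    [[0,0,-0.2,0,0,0,150],[0,0,-0.5,0,0,0,150],[0,0,-0.5,0,0,0,150],[0,0,-0.6,0,0,0,150],[0,0,-0.6,0,0,0,0],[0,0,0,0,0,0,0]]
  ]
}}

```text
time_s: 6.7
eef_pos: [0.561, 0.2695, 0.3186]
eef_rot: [-0.002, 0.994, -0.107, 0.005]
wrist_force: [0.5, -1.0, -0.4]
opening: 0.739
```

Run:
```python
from h import *
o,M=state(); c=snap("wrist","w3.png");purple(c); c=snap("top");purple(c)
```

```text
t 6.7 pos [0.561  0.2695 0.3186] yaw -12.29 tilt [0.55 0.15] F [ 0.5 -1.  -0.4] open 0.739
purple px [621.  84.] 1260 mid [0.5965 0.0133 0.0114] mean [0.5985 0.0234 0.0168] zmax 0.0241
purple px [318. 201.] 873 mid [0.5581 0.2705 0.0199] mean [0.5597 0.2703 0.0279] zmax 0.032
purple px [66.  9.] 91 mid [0.9489 0.5428 0.1427] mean [0.9469 0.5424 0.1505] zmax 0.1623
purple px [107.   9.] 89 mid [0.9484 0.4595 0.143 ] mean [0.9478 0.4587 0.1511] zmax 0.1617
purple px [150.  10.] 98 mid [0.9489 0.3751 0.142 ] mean [0.9473 0.3745 0.1504] zmax 0.1621
purple px [329. 197.] 171 mid [0.5992 0.0154 0.0115] mean [0.5975 0.0143 0.0151] zmax 0.0248
```

Emit:
{"api": "drive_tool", "payload": {
  "commands": [
    [[0,0,0,0,0,-1,0],[0,0,0,0,0,-0.54,0],[0.12,0.85,0,0,0,0,0],[0.12,0.85,0,0,0,0,0],[0.12,0.85,0,0,0,0,0],[0.12,0.85,0,0,0,0,0],[0.12,0.85,0,0,0,0,0],[0.12,0.85,0,0,0,0,0],[0,0,0.2,0,0,0,0],[0,0,0,0,0,0,0]]
  ]
}}

```text
time_s: 7.8
eef_pos: [0.5944, 0.013, 0.2995]
eef_rot: [-0.001, 1.0, -0.001, -0.002]
wrist_force: [0.2, 0.2, -0.9]
opening: 0.999
```

Run:
```python
from h import *
o,M=state(); c=snap("wrist");purple(c); c=snap("top");purple(c)
```

```text
t 7.8 pos [0.5944 0.013  0.2995] yaw -0.13 tilt [-0.28  0.07] F [ 0.2  0.2 -0.9] open 0.999
purple px [313. 191.] 992 mid [0.5953 0.0161 0.0116] mean [0.5996 0.0164 0.0196] zmax 0.0239
purple px [  9. 242.] 588 mid [0.5579 0.2634 0.0204] mean [0.5591 0.26   0.0221] zmax 0.0306
purple px [66.  9.] 91 mid [0.948  0.5433 0.1421] mean [0.9468 0.5426 0.1503] zmax 0.1609
purple px [108.   9.] 90 mid [0.9479 0.4593 0.1446] mean [0.9474 0.4584 0.1512] zmax 0.1624
purple px [150.  10.] 102 mid [0.9487 0.375  0.1423] mean [0.9469 0.3745 0.1503] zmax 0.1628
purple px [213. 212.] 159 mid [0.5578 0.2707 0.0198] mean [0.5574 0.2677 0.025 ] zmax 0.0336
```

Emit:
{"api": "drive_tool", "payload": {
  "commands": [
    [[0.07,-0.05,0.5,0,0,0,0],[0,0,0.6,0,0,0,0],[0,0,0.6,0,0,0,0],[0,0,0.5,0,0,0,0],[0,0,0.22,0,0,0,0],[0,0,0,0,0,0,255],[0,0,0,0,0,0,255],[0,0,0,0,0,0,255],[0,0,0,0,0,0,255],[0,0,0,0,0,0,255]]
  ]
}}

```text
time_s: 8.9
eef_pos: [0.5998, 0.0163, 0.1831]
eef_rot: [0.0, 1.0, 0.0, 0.001]
wrist_force: [-0.6, 0.6, 6.2]
opening: 0.282
```

Emit:
{"api": "drive_tool", "payload": {
  "commands": [
    [[0,0,0,0,0,0,255],[0,0,0,0,0,0,255],[0,0,0,0,0,0,255],[0,0,-0.4,0,0,0,255],[0,0,-0.6,0,0,0,255],[0,0,-0.6,0,0,0,255],[0,0,-0.6,0,0,0,255],[0,0,0,0,0,0,255]]
  ]
}}

```text
time_s: 9.7
eef_pos: [0.6009, 0.0161, 0.2972]
eef_rot: [0.001, 1.0, 0.0, 0.005]
wrist_force: [1.0, -1.0, 0.6]
opening: 0.281
```

Emit:
{"api": "drive_tool", "payload": {
  "commands": [
    [[-0.01,-0.82,0,0,0,0,255],[-0.01,-0.82,0,0,0,0,255],[-0.01,-0.82,0,0,0,0,255],[-0.01,-0.82,0,0,0,0,255],[-0.01,-0.82,0,0,0,0,255],[-0.01,-0.82,0,0,0,0,255],[0,0,0,0,0,1,255],[0,0,0,0,0,0.54,255],[0,0,0,0,0,0,255],[0,0,0,0,0,0,255]]
  ]
}}

```text
time_s: 10.7
eef_pos: [0.5958, 0.2622, 0.2909]
eef_rot: [0.0, 0.994, -0.106, -0.0]
wrist_force: [0.4, 0.1, -1.0]
opening: 0.28
```

Run:
```python
from h import *
o,M=state(); c=snap("wrist");purple(c)
```

```text
t 10.7 pos [0.5958 0.2622 0.2909] yaw -12.19 tilt [-0.02 -0.  ] F [ 0.4  0.1 -1. ] open 0.28
purple px [315. 266.] 2923 mid [0.5808 0.2689 0.0698] mean [0.5959 0.2636 0.1232] zmax 0.1318
```

Emit:
{"api": "drive_tool", "payload": {
  "commands": [
    [[0.01,0,0.46,0,0,0,255],[0,0,0.5,0,0,0,255],[0,0,0.5,0,0,0,255],[0,0,0.3,0,0,0,255],[0,0,0.2,0,0,0,255],[0,0,0,0,0,0,255],[0,0,0,0,0,0,150],[0,0,0,0,0,0,150],[0,0,0,0,0,0,150],[0,0,0,0,0,0,150]]
  ]
}}

```text
time_s: 11.75
eef_pos: [0.5965, 0.2624, 0.1939]
eef_rot: [-0.0, 0.994, -0.107, 0.0]
wrist_force: [0.1, -0.9, 0.1]
opening: 0.409
```

Emit:
{"api": "drive_tool", "payload": {
  "commands": [
    [[0,0,-0.2,0,0,0,150],[0,0,-0.5,0,0,0,150],[0,0,-0.5,0,0,0,150],[0,0,-0.6,0,0,0,150],[-0.6,0,-0.6,0,0,0,0],[-0.6,0,-0.6,0,0,0,0],[0,0,-0.2,0,0,0,0],[0,0,0,0,0,0,0],[0,0,0,0,0,0,0]]
  ]
}}

```text
time_s: 12.65
eef_pos: [0.5381, 0.2748, 0.3531]
eef_rot: [-0.0, 0.994, -0.107, 0.0]
wrist_force: [-0.1, 0.6, 0.5]
opening: 1.0
```

Run:
```python
from h import *
o,M=state(); c=snap("wrist","w4.png");purple(c)
P=cloud(c);d=c["depth"];np.savez("w4.npz",P=P,d=d);H=np.where(d>0,P[...,2],np.nan)
m=(H>.037)&(H<.043);print("tops",cv2.minAreaRect(P[m][:,:2].astype(np.float32)),np.median(H[m]))
m=((H>.049)&(H<.06)).astype(np.uint8);n,l,s,ce=cv2.connectedComponentsWithStats(m)
for i in range(1,n):
    if s[i,4]>30:q=P[l==i];print("pin?",ce[i].round(),s[i,4],q.mean(0).round(4),((q.min(0)+q.max(0))/2).round(4))
```

```text
t 12.65 pos [0.5381 0.2748 0.3531] yaw -12.31 tilt [ 0.03 -0.  ] F [-0.1  0.6  0.5] open 1.0
purple px [314. 121.] 780 mid [0.5944 0.2645 0.0197] mean [0.5946 0.2645 0.0284] zmax 0.0324
purple px [316. 163.] 722 mid [0.558  0.2708 0.0201] mean [0.5589 0.2706 0.0281] zmax 0.032
tops ((0.5777394771575928, 0.2674585282802582), (0.12044581025838852, 0.18069417774677277), 77.85238647460938) 0.040295201712560624
pin? [315.  53.] 219 [0.6438 0.2531 0.0547] [0.6442 0.253  0.0537]
pin? [316. 223.] 156 [0.5127 0.2813 0.0544] [0.5119 0.2815 0.0535]
```

View pics/w4.png

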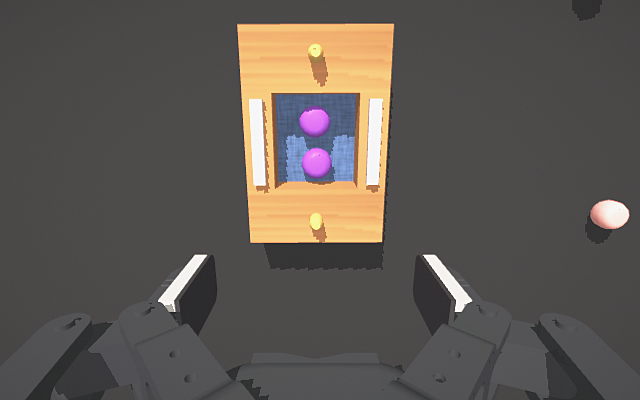

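Wrist view shows both purple stones in the well, at (314,121) and (316,163), with the pins at (315,53) and (316,223). Next is the cover.

Emit:
{"api": "drive_tool", "payload": {
  "commands": [
    [[0,0,0,0,0,-1,0],[0,0,0,0,0,-0.43,0],[0.097,0.85,0,0,0,0,0],[0.097,0.85,0,0,0,0,0],[0.097,0.85,0,0,0,0,0],[0.097,0.85,0,0,0,0,0],[0.097,0.85,0,0,0,0,0],[0.097,0.85,0,0,0,0,0],[0.097,0.85,0,0,0,0,0],[0.097,0.85,0,0,0,0,0]]
  ]
}}

```text
time_s: 13.7
eef_pos: [0.5713, -0.0679, 0.3513]
eef_rot: [-0.0, 1.0, -0.008, -0.001]
wrist_force: [1.2, -0.5, 0.1]
opening: 0.997
```

Emit:
{"api": "drive_tool", "payload": {
  "commands": [
    [[0.097,0.85,0,0,0,0,0],[0.097,0.85,0,0,0,0,0],[0.097,0.85,0,0,0,0,0],[0.097,0.85,0,0,0,0,0],[0,0,0,0,0,0,0],[0,0,0,0,0,0,0]]
  ]
}}

```text
time_s: 14.3
eef_pos: [0.5878, -0.2372, 0.351]
eef_rot: [-0.001, 1.0, -0.009, -0.001]
wrist_force: [0.2, -0.1, -0.2]
opening: 0.997
```

```bash
cat >> h.py <<'E'
def cover(c,lo=.018,hi=.026,blo=.055,bhi=.068,pr=True):
    P=cloud(c);d=c["depth"];H=np.where(d>0,P[...,2],np.nan)
    for n,a,b in(("plate",lo,hi),("bar",blo,bhi)):
        m=((H>a)&(H<b)).astype(np.uint8);m=cv2.morphologyEx(m,cv2.MORPH_OPEN,np.ones((3,3)))
        k,l,s,ce=cv2.connectedComponentsWithStats(m)
        for i in range(1,k):
            if s[i,4]>100:
                q=P[l==i][:,:2].astype(np.float32);print(n,ce[i].round(),s[i,4],cv2.minAreaRect(q),"z",np.median(H[l==i]).round(4))
E
python3 - <<'E'
from h import *
state(); c=snap("wrist","w5.png");cover(c);print("top");cover(snap("top"),lo=.012,hi=.028)
E
```

```text
t 14.3 pos [ 0.5878 -0.2372  0.351 ] yaw -1.03 tilt [-0.16  0.12] F [ 0.2 -0.1 -0.2] open 0.997
plate [312. 172.] 23458 ((0.5884795784950256, -0.23226520419120789), (0.1203782707452774, 0.18075984716415405), 89.45136260986328) z 0.0223
plate [ 28. 105.] 662 ((0.662163257598877, 0.01270640455186367), (0.023650437593460083, 0.02352655492722988), 89.38054656982422) z 0.0219
plate [ 95. 317.] 175 ((0.45069026947021484, -0.0031422916799783707), (0.022191587835550308, 0.012721694074571133), 39.5714111328125) z 0.0211
bar [311. 192.] 1727 ((0.589015781879425, -0.23214790225028992), (0.01758543774485588, 0.06368403136730194), 89.3426742553711) z 0.0622
top
plate [104.  27.] 101 ((0.9783784747123718, 0.547636866569519), (0.020971009507775307, 0.039884522557258606), 11.325420379638672) z 0.0134
plate [293. 120.] 577 ((0.7620982527732849, 0.0977582186460495), (0.07801767438650131, 0.08180839568376541), 0.8979392647743225) z 0.0187
plate [  4. 153.] 230 ((0.6839925646781921, 0.7520478963851929), (0.11496485024690628, 0.008552000857889652), 12.331779479980469) z 0.019
plate [331. 168.] 119 ((0.6611192226409912, 0.011283587664365768), (0.024383915588259697, 0.024230152368545532), 1.393571376800537) z 0.0215
plate [439. 203.] 3338 ((0.588595449924469, -0.23543478548526764), (0.1216205283999443, 0.1801123172044754), 89.40176391601562) z 0.0227
plate [335. 268.] 126 ((0.4459214210510254, -0.0017434395849704742), (0.023501286283135414, 0.025931254029273987), 1.2062616348266602) z 0.0214
bar [449. 211.] 142 ((0.5728933215141296, -0.2345152199268341), (0.017939401790499687, 0.03211616724729538), 86.95891571044922) z 0.0623
```

View pics/w5.png

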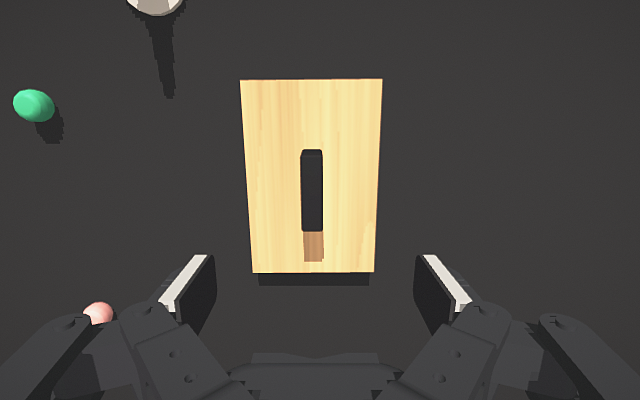

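Wrist view: cover plate centred at about (312,172) and bar at (311,192). The wrist and top cameras differ by a constant 3 mm in y, both here and at the case. The case-minus-cover displacement of (-0.0107, +0.4995) agrees between them, so I'll use that.

Emit:
{"api": "drive_tool", "payload": {
  "commands": [
    [[0.015,-0.07,0.4,0,0,-0.05,0],[0,0,0.6,0,0,0,0],[0,0,0.6,0,0,0,0],[0,0,0.6,0,0,0,0],[0,0,0.5,0,0,0,0],[0,0,0.3,0,0,0,0],[0,0,0,0,0,0,0],[0,0,0,0,0,0,0]]
  ]
}}

```text
time_s: 15.2
eef_pos: [0.5895, -0.2318, 0.2039]
eef_rot: [0.0, 1.0, -0.004, 0.0]
wrist_force: [0.4, -0.7, -0.7]
opening: 0.999
```

Emit:
{"api": "drive_tool", "payload": {
  "commands": [
    [[0,0,0,0,0,0,255],[0,0,0,0,0,0,255],[0,0,0,0,0,0,255],[0,0,0,0,0,0,255],[0,0,0,0,0,0,255],[0,0,0,0,0,0,255],[0,0,0,0,0,0,255],[0,0,0,0,0,0,255]]
  ]
}}

```text
time_s: 16.0
eef_pos: [0.5893, -0.2325, 0.2038]
eef_rot: [0.0, 1.0, -0.004, 0.0]
wrist_force: [-0.3, -0.6, 6.5]
opening: 0.201
```

Run:
```python
from h import *
state(); c=snap("wrist");cover(c);print("top");cover(snap("top"),lo=.012,hi=.028)
```

```text
t 16.0 pos [ 0.5893 -0.2325  0.2038] yaw -0.47 tilt [ 0.05 -0.04] F [-0.3 -0.6  6.5] open 0.201
plate [314. 159.] 53218 ((0.6216036081314087, -0.2312476634979248), (0.1209421306848526, 0.11453065276145935), 89.67668151855469) z 0.0223
plate [288. 343.] 155 ((0.5372328162193298, -0.2166307270526886), (0.003888975363224745, 0.013258852064609528), 88.32683563232422) z 0.0223
plate [341. 343.] 157 ((0.536746621131897, -0.2444852888584137), (0.014002984389662743, 0.003930713050067425), 1.272841453552246) z 0.0222
bar [314. 282.] 7567 ((0.5925002098083496, -0.22947043180465698), (0.04117905721068382, 0.0598423108458519), 67.47753143310547) z 0.0621
top
plate [150.  32.] 180 ((0.9681822061538696, 0.43618905544281006), (0.033835217356681824, 0.06880603730678558), 4.871911525726318) z 0.0135
plate [294. 120.] 574 ((0.7627311944961548, 0.09589654207229614), (0.07903769612312317, 0.07824155688285828), 0.6215015053749084) z 0.0191
plate [  3. 152.] 218 ((0.6884515285491943, 0.7520734071731567), (0.12460767477750778, 0.008919655345380306), 11.84706974029541) z 0.0191
plate [331. 169.] 115 ((0.6610406637191772, 0.011310233734548092), (0.024330951273441315, 0.02429339662194252), 1.3611479997634888) z 0.0214
plate [430. 193.] 1868 ((0.5897895693778992, -0.22015535831451416), (0.09457913786172867, 0.1782076060771942), 89.63130950927734) z 0.0227
plate [335. 268.] 126 ((0.44588035345077515, -0.001736271195113659), (0.023623542860150337, 0.025975072756409645), 1.613527774810791) z 0.0214
```

Emit:
{"api": "drive_tool", "payload": {
  "commands": [
    [[0,0,-0.15,0,0,0,255],[0,0,-0.35,0,0,0,255],[0,0,-0.5,0,0,0,255],[0,0,-0.5,0,0,0,255],[0,0,-0.5,0,0,0,255],[0,0,-0.3,0,0,0,255],[0,0,-0.1,0,0,0,255],[0,0,0,0,0,0,255]]
  ]
}}

```text
time_s: 16.9
eef_pos: [0.5891, -0.2322, 0.3238]
eef_rot: [0.0, 1.0, -0.004, 0.0]
wrist_force: [1.2, 0.2, -2.4]
opening: 0.202
```

Emit:
{"api": "drive_tool", "payload": {
  "commands": [
    [[-0.01,-0.35,0,0,0,0,255],[-0.022,-0.71,0,0,0,0,255],[-0.022,-0.71,0,0,0,0,255],[-0.022,-0.71,0,0,0,0,255],[-0.022,-0.71,0,0,0,0,255],[-0.022,-0.71,0,0,0,0,255],[-0.022,-0.71,0,0,0,0,255],[-0.022,-0.71,0,0,0,0,255],[-0.022,-0.71,0,0,0,0,255],[-0.022,-0.71,0,0,0,0,255]]
  ]
}}

```text
time_s: 17.9
eef_pos: [0.5801, 0.107, 0.3214]
eef_rot: [-0.0, 1.0, -0.004, -0.002]
wrist_force: [1.1, 0.3, -2.3]
opening: 0.202
```

Emit:
{"api": "drive_tool", "payload": {
  "commands": [
    [[-0.022,-0.71,0,0,0,0,255],[-0.022,-0.71,0,0,0,0,255],[-0.022,-0.71,0,0,0,0,255],[-0.022,-0.71,0,0,0,0.3,255],[-0.01,-0.36,0,0,0,0.4,255],[0,0,0,0,0,0.4,255],[0,0,0,0,0,0.366,255],[0,0,0,0,0,0,255],[0,0,0,0,0,0,255],[0,0,0,0,0,0,255]]
  ]
}}

```text
time_s: 18.9
eef_pos: [0.5782, 0.2649, 0.3225]
eef_rot: [0.0, 0.994, -0.106, -0.001]
wrist_force: [-0.4, -0.4, -2.2]
opening: 0.2
```

Run:
```python
from h import *
o,M=state(); z=o["eef_pos"][2]-.2038;print("lift",z)
c=snap("wrist","w6.png");cover(c,.0225+z-.004,.0225+z+.004,.06+z,.066+z)
c=snap("top","top6.png");cover(c,.0225+z-.006,.0225+z+.006,.055+z,.066+z)
```

```text
t 18.9 pos [0.5782 0.2649 0.3225] yaw -12.14 tilt [-0.07 -0.01] F [-0.4 -0.4 -2.2] open 0.2
lift 0.11868565628570357
plate [315. 159.] 53181 ((0.6094589829444885, 0.25962698459625244), (0.12087669223546982, 0.114232137799263), 77.81397247314453) z 0.1409
plate [288. 344.] 150 ((0.5291704535484314, 0.2912546992301941), (0.0039262012578547, 0.014074506238102913), 77.29280853271484) z 0.141
plate [341. 343.] 155 ((0.5234521627426147, 0.26394975185394287), (0.003871271386742592, 0.014465509913861752), 78.91609954833984) z 0.141
bar [315. 285.] 6741 ((0.5803633332252502, 0.26449525356292725), (0.030014589428901672, 0.05978100746870041), 87.86732482910156) z 0.1808
plate [167.  15.] 175 ((0.9422236084938049, 0.34686511754989624), (0.01372772641479969, 0.0638439878821373), 14.751965522766113) z 0.1421
plate [94. 16.] 235 ((0.9401982426643372, 0.4905818700790405), (0.010096009820699692, 0.10868121683597565), 0.18210382759571075) z 0.142
plate [519.  20.] 148 ((0.9407051801681519, -0.346792072057724), (0.05416171997785568, 0.013024562038481236), 78.95100402832031) z 0.1412
plate [556.  22.] 122 ((0.9384036064147949, -0.4176429212093353), (0.0516764372587204, 0.009026599116623402), 89.19300842285156) z 0.1413
plate [597.  23.] 246 ((0.9396542310714722, -0.49429506063461304), (0.09667599946260452, 0.010146139189600945), 89.39483642578125) z 0.1414
plate [204. 199.] 4086 ((0.5777493119239807, 0.2636312246322632), (0.121038056910038, 0.1800735741853714), 77.87969207763672) z 0.1417
```

View pics/top6.png

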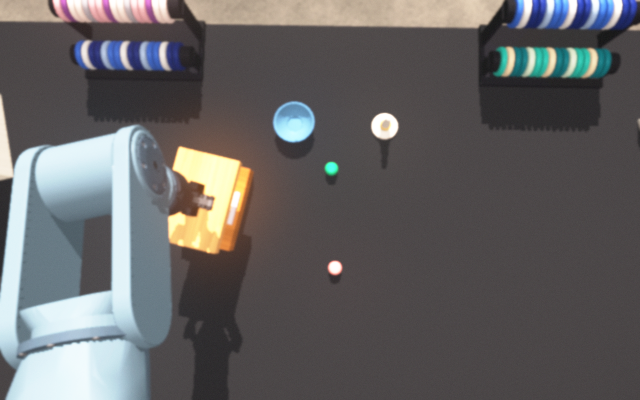

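Top view: the cover hangs over the case, and the green stone, pink stone, cone and saucer are untouched. The cover measures (0.5777,0.2636), -12.1°, against the case at (0.578,0.2635), -12.2°. Lowering now.

Emit:
{"api": "drive_tool", "payload": {
  "commands": [
    [[0,0,0.3,0,0,0,255],[0,0,0.4,0,0,0,255],[0,0,0.3,0,0,0,255],[0,0,0.15,0,0,0,255],[0,0,0.05,0,0,0,255],[0,0,0,0,0,0,255],[0,0,0.04,0,0,0,255],[0,0,0.04,0,0,0,255],[0,0,0,0,0,0,255]]
  ]
}}

```text
time_s: 19.9
eef_pos: [0.5786, 0.2649, 0.2594]
eef_rot: [-0.0, 0.994, -0.106, 0.0]
wrist_force: [0.1, 0.3, -2.4]
opening: 0.204
```

Emit:
{"api": "drive_tool", "payload": {
  "commands": [
    [[0,0,0.04,0,0,0,255],[0,0,0.04,0,0,0,255],[0,0,0,0,0,0,255]]
  ]
}}

```text
time_s: 20.2
eef_pos: [0.5783, 0.2648, 0.2548]
eef_rot: [0.0, 0.994, -0.106, -0.0]
wrist_force: [-0.3, -0.7, -1.8]
opening: 0.202
```

Emit:
{"api": "drive_tool", "payload": {
  "commands": [
    [[0,0,0.04,0,0,0,255],[0,0,0.04,0,0,0,255],[0,0,0.02,0,0,0,255],[0,0,0,0,0,0,255],[0,0,0,0,0,0,255]]
  ]
}}

```text
time_s: 20.7
eef_pos: [0.5785, 0.2649, 0.2502]
eef_rot: [-0.0, 0.994, -0.106, 0.0]
wrist_force: [-0.9, -0.2, -1.2]
opening: 0.202
```

Emit:
{"api": "drive_tool", "payload": {
  "commands": [
    [[0,0,0.03,0,0,0,255],[0,0,0.03,0,0,0,255],[0,0,0.03,0,0,0,255],[0,0,0.03,0,0,0,255],[0,0,0,0,0,0,255],[0,0,0,0,0,0,255]]
  ]
}}

```text
time_s: 21.3
eef_pos: [0.5787, 0.2649, 0.2449]
eef_rot: [-0.0, 0.994, -0.106, 0.0]
wrist_force: [-2.9, -1.0, 5.7]
opening: 0.2
```

Emit:
{"api": "drive_tool", "payload": {
  "commands": [
    [[0,0,0.03,0,0,0,255],[0,0,0.03,0,0,0,255],[0,0,0,0,0,0,255],[0,0,0,0,0,0,255]]
  ]
}}

```text
time_s: 21.7
eef_pos: [0.5787, 0.265, 0.2438]
eef_rot: [-0.0, 0.994, -0.106, 0.0]
wrist_force: [-8.9, -2.6, 17.4]
opening: 0.201
```

Emit:
{"api": "drive_tool", "payload": {
  "commands": [
    [[0,0,0.02,0,0,0,255],[0,0,0,0,0,0,255],[0,0,0,0,0,0,255],[0,0,0,0,0,0,255],[0,0,0,0,0,0,255]]
  ]
}}

```text
time_s: 22.2
eef_pos: [0.5787, 0.265, 0.2438]
eef_rot: [0.0, 0.994, -0.106, 0.0]
wrist_force: [-12.6, -4.7, 23.4]
opening: 0.199
```

Run:
```python
from h import *
o,M=state();print(np.abs(o["dq"]).max())
c=snap("top");cover(c,.055,.069,.09,.11);c=snap("wrist");cover(c,.055,.069,.095,.11)
c=snap("scene","s9.png")
```

```text
t 22.2 pos [0.5787 0.265  0.2438] yaw -12.17 tilt [ 0.05 -0.01] F [-12.6  -4.7  23.4] open 0.199
0.0011186133319988772
plate [218. 200.] 3218 ((0.5786150693893433, 0.26402270793914795), (0.1217244565486908, 0.1800512671470642), 77.67056274414062) z 0.0628
plate [315. 159.] 53288 ((0.610433042049408, 0.2598781883716583), (0.12119832634925842, 0.11426303535699844), 77.80142974853516) z 0.0623
plate [289. 343.] 160 ((0.5304785966873169, 0.2913164496421814), (0.0039172121323645115, 0.01367826759815216), 76.42599487304688) z 0.0622
plate [341. 343.] 150 ((0.5244408249855042, 0.2641019821166992), (0.003829042660072446, 0.014036205597221851), 79.25695037841797) z 0.0622
bar [315. 284.] 8219 ((0.5821719169616699, 0.2675434648990631), (0.041054077446460724, 0.05957047641277313), 55.57829284667969) z 0.1022
```

View pics/s9.png

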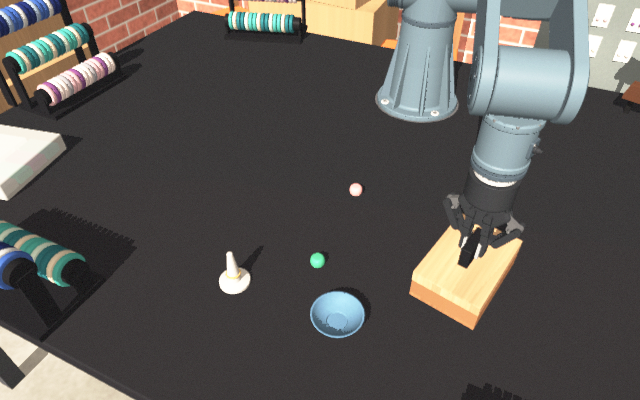

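The cover sits flush on the case, its top at 62 mm (40 + 22). The green and pink stones, cone and saucer are in place.

```bash
python3 -c "
from bench import ctrl;print(ctrl.hand_in())"
```

```text
the job is handed in; nothing more can be done
None
```

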